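Clamp a block with a wedge

TASK

A piece of steel tube was left lying in the wooden wedge-clamping board: lay the tube on the black rubber mat and let go of it. Then set the drilled beech block flat in the board, along its long fence and up against its end stop, and drive the wooden wedge, thin end first, into the gap left between the block and the slanting cleat until the block has pushed the sprung fence right back against its grey rail and all stays jammed tight by itself. Leave everything else where it stands.

Things in the scene. Friction and masses are not known exactly. Their poses are not given: they have to be found in the camera images.
- fixture: wedge-clamping board, fixed, place and yaw vary: plywood, x -130..105, y -85..85, 15 mm thick, with dark strips 12 mm high (tops 27 mm over the bench; fingers can pass above). Origin on the bench under it; wedge is driven along +x, away from the robot. Sprung fence: face y=45, x -34..74; grey rail behind, y=68. End stop: face x=75, y -45..71. Cleat: face from (-43,-25) to (67,-7). -x end open
- fence (a joint): the sprung fence: 0 when sprung out (the block's place then as seat), 0.003 m when pushed right back (toward the board's +y) against its rail; about 1.5 N moves it, 9 N holds it right back
- seat (a point): where the underside centre of the block belongs: on the board's upper face (15 mm above the bench), with the block's long side along x, against fence and end stop; axes as the board's. At fixture (20, 24, 15) mm
- gap (a point): place of the wedge's underside centre when it just touches seated block and cleat (centre line yawed +4.5 degrees from the board's x; thick end 61 mm out of the gap); axes as the board's; at fixture (-26,-9.5,15) mm. From here it must be driven about 19 mm further along its length to push the fence right back; that takes 11 to 18 N on the thick end; friction then holds it
- wedge_mid (a point): centre of the loose wooden wedge (pale waxed wood, low friction, 140 mm long along its x, 26 mm high, 80 g), half-way up; thin end toward its +x. Thickness (y) 14 mm at the thin end, 25 mm here, 36 mm at the thick end; symmetrical
- wedge_grip (a point): point on the wedge's centre line half-way up, 50 mm from the centre toward the thick end (20 mm from the thick end face), 33 mm thick here: the part that stays outside the gap
- block_mid (a point): centre of the loose drilled beech block, 42 (x) x 110 (y) x 30 (z) mm, about 90 g, half-way up; its long axis is its y
- tube_mid (a point): centre of the loose piece of steel tube, 25 mm across, 130 mm long along its y, about 120 g, lying flat; its centre is 12.5 mm above what it lies on. It does not roll. It starts lying in the board, roughly along the board's x
- mat: black rubber mat, fixed, 80 (x) x 150 (y) x 3 mm thick; origin at the centre of its underside; long side along its y
- tape_measure: bystander: yellow tape measure, 36 x 84 x 62 mm high, origin under its middle
- jar: bystander: glass jar with lid, 65 mm across, 92 mm high, origin under its middle
- spray_can: bystander: grey and green spray can, 63 mm across, 203 mm high, origin under its middle
- paint_tin: bystander: small paint tin, 77 mm across, 78 mm high, origin under its middle
- tape_roll: bystander: roll of masking tape lying flat, 94 mm across, 25 mm high

How it is judged:
On the way, in this order (a step that is already met when the one before it is completed fails the run):
1. the tube lies on the mat, let go (horizontal distance between tube_mid and mat below 0.04 m and height (world z) of tube_mid below 0.022 m and contact force between tube and the fingers below 0.01 N), for 0.2 s.
2. the block lies flat in the board, against the end stop and along the fence, let go (x of block_mid in the frame of seat between -0.005 and 0.004 m and z of block_mid in the frame of seat between 0.011 and 0.0185 m and angle between the y axis of block_mid and the x axis of seat, either way round below 0.07 rad and y of block_mid in the frame of seat between -0.02 and 0.006 m and contact force between block and the fingers below 0.01 N), for 0.2 s.
At the end, for the whole second after the job is handed in: Tube flat on the mat, within 40 mm of its centre. Block flat in the board, within 5 mm of the stop and 4 degrees of the fence. Fence pushed back over 2.2 of 3 mm. Wedge in the gap thin end first, over 5 mm beyond first touch, pressing on the block by itself with over 3 N. All let go and at rest (all of step 1 and x of block_mid in the frame of seat between -0.005 and 0.004 m and z of block_mid in the frame of seat between 0.011 and 0.0185 m and angle between the y axis of block_mid and the x axis of seat, either way round below 0.07 rad and y of block_mid in the frame of seat between -0.003 and 0.006 m and value of joint fence above 0.0022 m and x of wedge_mid in the frame of gap above 0.005 m and z of wedge_mid in the frame of gap below 0.018 m and x of wedge_grip in the frame of gap below 0 m and contact force between wedge and block above 3 N and linear speed of each of wedge, block below 0.01 m/s).
It fails at once if a bystander (tape measure, jar, spray can, paint tin or tape roll) is moved by more than 30 mm (distance of any of tape_measure, jar, spray_can, paint_tin, tape_roll from where it was at the start of the episode above 0.03 m).
It also fails if it takes over 72 s, if anything falls off the work surface, if the arm or the gripper's body presses on something with over 40 N, if the wrist force passes 120 N, or if a joint passes its speed limit or range.

ROBOT

A 6-joint arm with a two-finger parallel gripper is mounted at the origin on a cart in front of the work surface, level with it; the furniture and walls round the work are solid. World frame = base frame: x ahead of the robot, y to its left, z up, the work surface at z = 0. Lengths are in m, angles in rad, forces in N, time in s.
With the tool pointing down it reaches from about 0.35 to 0.775 m from the base axis. Payload 7.3 kg.
Tool frame: the origin (TCP) lies at the centre of the arm's flange, where the gripper is bolted on; the fingertips stand 178 mm ahead of it and the grasp point (between the pads) lies 159 mm ahead of it; z points along the fingers, y is the line along which they close (so a half turn about z gives the same grasp; the last joint's range is limited). The gripper opens to 92 mm and grips with 3 to 60 N. Pads are 19 mm wide; open, the fingers measure 130 mm over their backs; the gripper's body (75 mm by 190 mm) begins 47 mm behind the grasp point.
Start: joints at [-1.356, 0.342, 1.524, -0, 1.275, -0.146], TCP at [0.185, -0.491, 0.405] pointing down, gripper open.
Joint ranges: [-2.53, 2.53], [-0.77, 2.02], [0.04, 2.7], [-1, 4.14], [0.28, 2.66], [-3.11, 3.11]. Speed limits (rad/s): [2.57, 2.57, 3.14, 3.14, 3.14, 3.14].

INTERFACE

Orientations are given as [roll, pitch, yaw] about the fixed x, y, z axes, in that order (R = Rz(yaw) Ry(pitch) Rx(roll)).
In Python, from cell import telemetry, vision, ticket gives the robot as it stands.
- The arm moves only by the shell command python3 -m crank 'ROWS' [FORCE]. ROWS is JSON, a list of rows, each a list of 5 numbers: the gripper command: -1 is shut, 1 is fully open, values between are in proportion, then the shift along the tool's x, y, z in mm, then the turn about the tool's z in rad. In form: [[fingers, dx, dy, dz, roll], ...]. A call has 1 to 12 rows; each row is the pose to reach, as a shift and turn from the pose commanded when the call began, along the tool's axes at that moment; what a row does not reach only later rows make up. A row lasts 1/12 s, in which the tool goes at most 41.7 mm and 7.16 degrees, less where a joint would pass 70% of its speed; a pose out of reach is approached as far as the arm can. A call with a gripper value outside its range is refused whole. The fingers move at their own pace and stop on an object; FORCE is the grip in N (left out, the last holds). Time passes only in rows, so rows that repeat a pose let the fingers close. It gives the time, the measured TCP pose, the force, the opening and the grip force at its end, in the units of the state.
- telemetry.observe(): the state, without advancing time (a new reading comes with each control period).
- vision.read_camera(name): name is "side" or "top"; returns (picture, depth): 384x512x3 uint8, red, green, blue; 384x512 float32, m along the optical axis (not along the pixel's ray), 0 where there is no reading.
- vision.get_calibration(name): a dict with "camera_matrix" (3x3 intrinsics, pixels), "rvec" (rotation vector, rad) and "tvec" (3), from world to camera coordinates, as OpenCV has them. Camera axes: x right, y down, z forward; pixel columns grow to the right and rows downward; lengths in m; the calibration is good to about 2 mm. A picture is of the moment at which its call begins. get_calibration takes no time and is no camera call.
- ticket.hand_in(): hands the job in; it is judged then, once.
The state is a dict: "time": time; "qpos": joint angles; "qvel": joint speeds; "joint_efforts": joint torques, N m; "tool_pos": TCP position; "tool_rot": TCP orientation; "contact_force": force on the tool from outside, world axes, zero at the start; "torque": the same for the moment, N m; "opening": finger opening in m; "grip_force": force on a finger pad.
Only numpy, scipy, OpenCV 4.12 (cv2) and the standard library are available. Lean on these libraries where they do the work, as an engineer would, in place of code of your own. Each camera call takes 0.05 s, during which the arm holds its last target. There are 200 camera calls.

## Working session

There is one attempt and no reset: what is moved stays moved. The work goes in short steps, Python scripts to look and compute and a shell command to move; the robot and the scene stay as the last step left them, time stands still between calls to the robot, and variables do not carry over. Pictures are saved under pics/ and viewed, at most 10 in all, crops included, and the job is handed in when it is done.

```bash
ls; mkdir -p pics; cat > h.py <<'E'
import numpy as np, cv2
from cell import telemetry, vision, ticket
def cal(n):
    c=vision.get_calibration(n); return np.array(c["camera_matrix"],float),cv2.Rodrigues(np.array(c["rvec"],float))[0],np.array(c["tvec"],float).ravel()
def ray(n,px,z):
    K,R,t=cal(n); px=np.atleast_2d(np.array(px,float))
    d=np.c_[px,np.ones(len(px))]@np.linalg.inv(K).T@R; o=-R.T@t
    return o+d*((z-o[2])/d[:,2])[:,None]
def cloud(n,dep):
    K,R,t=cal(n); v,u=np.mgrid[:dep.shape[0],:dep.shape[1]]
    p=np.stack([u,v,np.ones_like(u)],-1)@np.linalg.inv(K).T*dep[...,None]
    return (p-t)@R
def save(n,f):
    im,d=vision.read_camera(n); cv2.imwrite('pics/'+f+'.png',cv2.resize(im[...,::-1],(800,600))); np.savez('/tmp/'+f,im=im,d=d); return im,d
E
python3 - <<'E'
from h import *
for n in("side","top"):
    im,d=save(n,n+'0'); K,R,t=cal(n); print(n,K[0,0],-R.T@t,R[2], (d>0).mean())
print(telemetry.observe())
E
```

```text
pics
side 436.5010745751457 [0.20700626 0.59232796 1.15873398] [ 0.2874084  -0.44495099 -0.84818337] 0.9910786946614584
top 360.90892213355005 [0.44153793 0.01856707 0.95568071] [ 0.1350285  -0.00551058 -0.99082639] 0.9961039225260416
{'time': 0.1, 'qpos': array([-1.35601152e+00,  3.42648213e-01,  1.52490976e+00, -2.12501298e-05,
        1.27541243e+00, -1.45998331e-01]), 'qvel': array([ 0.00269563, -0.00194939, -0.00108476,  0.00017145, -0.00020221,
       -0.00042881]), 'joint_efforts': array([ 1.22329271e-03, -4.32007778e+01, -2.44692814e+01,  7.18414458e-02,
        5.25553920e-02, -3.78054085e-05]), 'tool_pos': array([ 0.18532188, -0.49107552,  0.4041209 ]), 'tool_rot': array([-3.14022661e+00, -1.80329388e-04,  3.60789218e-01]), 'contact_force': array([-0.19112421,  0.00198266,  0.29767483]), 'torque': array([ 0.01521288, -0.04135869, -0.00043715]), 'grip_force': 0.0, 'opening': 0.09174065975918244}
```

View pics/top0.png

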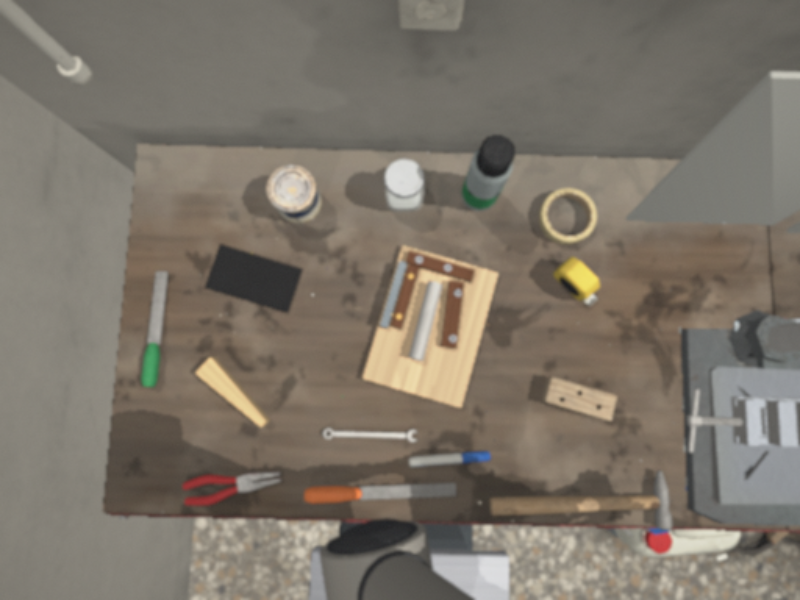

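View pics/side0.png

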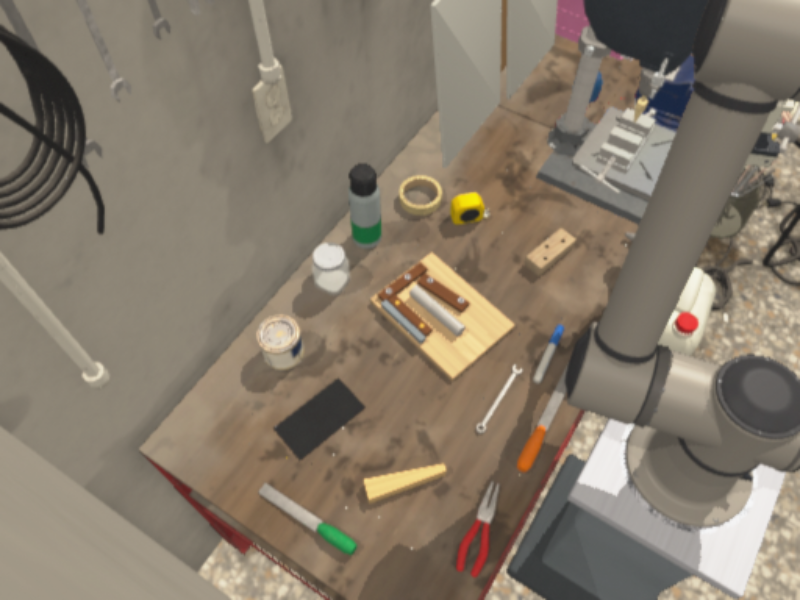

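The top view (800 px wide) shows the mat at (253,278), the wedge at (232,392) with its thick end up-left, the board at (430,325) with the tube in it at (425,320), and the block at (581,399). World x points up and y points left.

```bash
cat > m.py <<'E'
from h import *
def rect(n,im,d,roi,test,z,lo=None,hi=None):
    P=cloud(n,d); hsv=cv2.cvtColor(im,cv2.COLOR_RGB2HSV).astype(int)
    m=np.zeros(d.shape,bool); x0,y0,x1,y1=[int(a*.64) for a in roi]; m[y0:y1,x0:x1]=1
    m&=test(im.astype(int),hsv,P)
    m=cv2.morphologyEx(m.astype(np.uint8),cv2.MORPH_OPEN,np.ones((3,3)))
    c=max(cv2.findContours(m,0,2)[0],key=cv2.contourArea)[:,0]
    W=ray(n,c,z)[:,:2]; r=cv2.minAreaRect((W*1000).astype(np.float32))
    b=cv2.boxPoints(r); e=[b[1]-b[0],b[2]-b[1]]; L=max(e,key=np.linalg.norm); a=np.degrees(np.arctan2(L[1],L[0]))
    mm=np.zeros_like(m); cv2.drawContours(mm,[c[:,None]],-1,1,-1); Q=P[(mm>0)&(d>0)]
    return np.round(r[0],1),np.round(sorted(r[1]),1),round(a%180,1),'h med',np.round(np.median(Q[:,2])*1000,1),W
E
python3 - <<'E'
from m import *
D=np.load('/tmp/top0.npz'); im,d=D['im'],D['d']
P=cloud('top',d); print('bench z',np.median(P[int(320*.64):int(340*.64),int(300*.64):int(340*.64),2]))
sh=lambda nm,r:print(nm,*r[:-1])
sh('mat',rect('top',im,d,(190,230,320,330),lambda i,h,P:h[...,2]<60,.003))
sh('board',rect('top',im,d,(350,230,510,420),lambda i,h,P:P[...,2]>.009,.015))
sh('blk',rect('top',im,d,(530,360,640,440),lambda i,h,P:P[...,2]>.015,.03))
w=rect('top',im,d,(180,340,290,440),lambda i,h,P:P[...,2]>.013,.026); sh('wedge',w)
W=w[-1]
q=cv2.approxPolyDP((W*1000).astype(np.float32)[:,None],5,True)[:,0];print(q)
sh('tube',rect('top',im,d,(400,270,450,370),lambda i,h,P:(h[...,1]<60)&(P[...,2]>.022),.0275))
D=np.load('/tmp/side0.npz'); im,d=D['im'],D['d']
sh('mat',rect('side',im,d,(260,370,380,470),lambda i,h,P:h[...,2]<60,.003))
sh('board',rect('side',im,d,(350,230,530,390),lambda i,h,P:P[...,2]>.009,.015))
sh('blk',rect('side',im,d,(510,220,590,290),lambda i,h,P:P[...,2]>.025,.03))
w=rect('side',im,d,(350,450,460,510),lambda i,h,P:P[...,2]>.022,.026); sh('wedge',w)
sh('tube',rect('side',im,d,(400,270,480,350),lambda i,h,P:(h[...,1]<60)&(P[...,2]>.022),.0275))
E
```

```text
bench z 0.001921231902942583
mat [587.8 278.7] [ 75.1 143.8] 74.8 h med 4.8
board [516.7 -26.3] [169.9 235. ] 165.2 h med 17.9
blk [ 403.  -269.1] [ 42.2 114. ] 75.3 h med 32.0
wedge [394.2 291.8] [ 36.7 139.6] 47.9 h med 27.6
[[450.64316 334.8167 ]
 [424.90466 353.21408]
 [345.72263 241.76445]
 [360.6089  237.64197]
 [436.09836 310.86682]]
tube [523.4 -16.5] [ 24.9 131.4] 166.8 h med 39.9
mat [587.7 279.4] [ 73.8 144. ] 74.5 h med 2.6
board [515.6 -23.6] [173.5 237.2] 164.8 h med 15.9
blk [ 402.1 -267.2] [ 43.6 112.3] 74.7 h med 28.9
wedge [394.7 295.6] [ 33.9 137.4] 47.1 h med 25.4
tube [525.9 -15.9] [ 26.3 129. ] 166.2 h med 36.8
```

```bash
cat > g.py <<'E'
import sys
from h import *
def go(x,y,z,yawdeg):  # grasp-point target (mm) -> tool shift
    s=telemetry.observe(); p=s['tool_pos']; r,pi,yw=s['tool_rot']
    R=cv2.Rodrigues(np.array([0,0,yw]))[0]@np.diag([1,-1,-1])
    d=R.T@(np.array([x,y,z+159])-p*1000)
    a=(yw-np.radians(yawdeg)+np.pi)%(2*np.pi)-np.pi
    print('shift',np.round(d,1),'roll',round(a,3),'t',s['time'],'open',s['opening'])
if __name__=='__main__': go(*map(float,sys.argv[1:]))
E
python3 - <<'E'
from h import *
print('tin',ray('top',np.array([[293,183]])*.64,.078),'jar',ray('top',np.array([[404,175]])*.64,.092),'tape',ray('top',np.array([[577,275]])*.64,.06))
E
python3 g.py 480 -5.5 141 -13.5
```

```text
tin [[0.73284301 0.20355345 0.078     ]] jar [[0.74655039 0.02517677 0.092     ]] tape [[ 0.59854631 -0.25825377  0.06      ]]
shift [ 447.1 -350.3  104.1] roll 0.596 t 0.1 open 0.09174065975918244
```

```bash
R='[0.4,447,-350,104,0.596]'; python3 -m crank '[[0.4,447,-350,104,0.596],[0.4,447,-350,104,0.596],[0.4,447,-350,104,0.596],[0.4,447,-350,104,0.596],[0.4,447,-350,104,0.596],[0.4,447,-350,104,0.596],[0.4,447,-350,104,0.596],[0.4,447,-350,104,0.596],[0.4,447,-350,104,0.596],[0.4,447,-350,104,0.596],[0.4,447,-350,104,0.596],[0.4,447,-350,104,0.596]]' 40; python3 g.py 480 -5.5 141 -13.5
```

```text
time: 1.1
tool_pos: [0.4356, -0.0781, 0.3162]
tool_rot: [3.141, 0.0, -0.235]
contact_force: [-0.2, -0.9, -0.0]
opening: 0.064
grip_force: 0.0
shift [ 26.3 -80.9  16.2] roll 0.0 t 1.1 open 0.06403530026358265
```

```bash
python3 -m crank '[[0.4,26,-81,16,0],[0.4,26,-81,16,0],[0.4,26,-81,16,0],[0.4,26,-81,50,0],[0.4,26,-81,85,0],[0.4,26,-81,105,0],[0.4,26,-81,105,0],[0.4,26,-81,105,0]]' 40; python3 g.py 480 -5.5 37 -13.5
```

```text
time: 1.77
tool_pos: [0.479, -0.0076, 0.2111]
tool_rot: [3.141, 0.003, -0.235]
contact_force: [-0.3, 0.1, 0.5]
opening: 0.0639
grip_force: 0.0
shift [ 0.5 -2.2 15.1] roll 0.0 t 1.7667 open 0.06393948247124691
```

```bash
python3 -c "
from h import *
im,d=save('side','s1'); c=im[130:270,190:370]; cv2.imwrite('pics/s1c.png',cv2.resize(c[...,::-1],(720,560)))"
```

```text
(no output)
```

View pics/s1c.png

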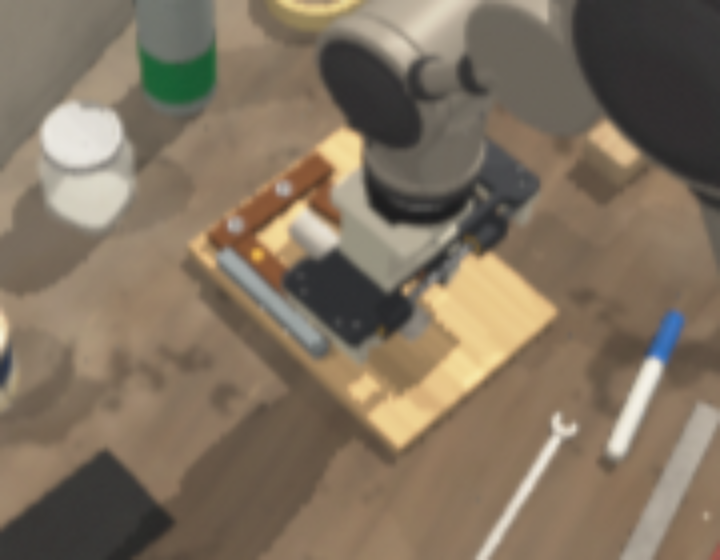

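The side view shows the fingers either side of the tube's near end, around crop (400,310), clear of the fence. I'll descend and grip.

```bash
python3 -m crank '[[0.4,0,-2,15,0],[0.4,0,-2,15,0],[-1,0,-2,15,0],[-1,0,-2,15,0],[-1,0,-2,15,0],[-1,0,-2,15,0],[-1,0,-2,15,0],[-1,0,-2,15,0]]' 40; python3 -m crank '[[-1,0,0,-10,0],[-1,0,0,-20,0],[-1,0,0,-40,0],[-1,0,0,-70,0],[-1,0,0,-100,0],[-1,0,0,-100,0]]'; python3 g.py 576 236 110 74.6; python3 g.py 600 323 110 -105.4
```

```text
time: 2.48
tool_pos: [0.4798, -0.0055, 0.1971]
tool_rot: [-3.142, -0.001, -0.235]
contact_force: [-0.5, 0.6, 0.3]
opening: 0.029
grip_force: 0.0
time: 2.98
tool_pos: [0.4811, -0.0056, 0.3025]
tool_rot: [-3.141, -0.01, -0.235]
contact_force: [1.1, -0.8, -0.8]
opening: 0.0246
grip_force: 40.0
shift [  36.  -257.    33.5] roll -1.537 t 2.9833 open 0.024552156974067065
shift [  39.1 -347.2   33.5] roll 1.605 t 2.9833 open 0.024552156974067065
```

```bash
python3 -m crank '[[-1,28,-256,20,-1.537],[-1,28,-256,20,-1.537],[-1,28,-256,20,-1.537],[-1,28,-256,20,-1.537],[-1,28,-256,20,-1.537],[-1,28,-256,20,-1.537],[-1,28,-256,20,-1.537],[-1,28,-256,20,-1.537],[-1,28,-256,20,-1.537],[-1,28,-256,20,-1.537],[-1,28,-256,20,-1.537],[-1,28,-256,20,-1.537]]'; python3 g.py 568 237 30 74.6; python3 -c "
from h import *
im,d=save('side','s2'); c=im[170:330,130:330]; cv2.imwrite('pics/s2c.png',cv2.resize(c[...,::-1],(700,560)))"
```

```text
time: 3.98
tool_pos: [0.5664, 0.2371, 0.2765]
tool_rot: [-3.141, 0.001, 1.271]
contact_force: [-0.2, 0.6, -1.1]
opening: 0.0245
grip_force: 40.0
shift [ 0.4  1.6 87.5] roll -0.031 t 3.9833 open 0.024473967937060498
```

View pics/s2c.png

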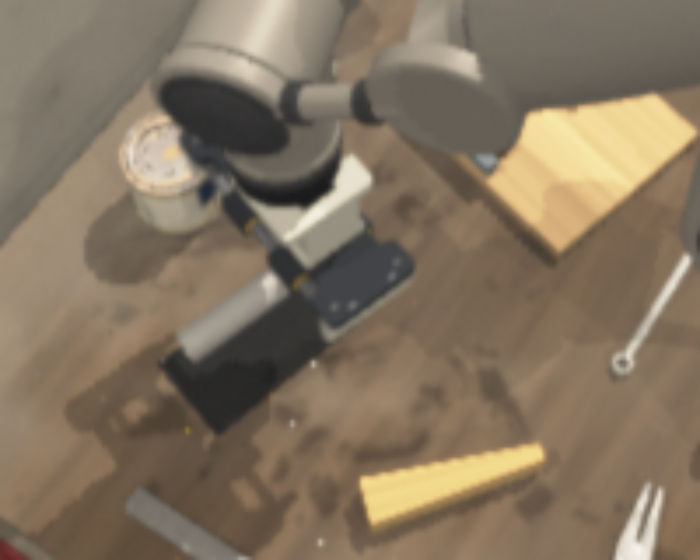

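The tube is held level at crop (225,315), over the mat. Next I lower it and release.

```bash
python3 -m crank '[[-1,0,1,40,-0.03],[-1,0,1,70,-0.03],[-1,0,1,84,-0.03],[-1,0,1,91,-0.03],[-1,0,1,91,-0.03],[-1,0,1,91,-0.03],[0,0,1,91,-0.03],[0,0,1,91,-0.03],[0,0,1,91,-0.03],[0,0,1,91,-0.03]]'; python3 -m crank '[[0,0,0,-30,0],[0,0,0,-70,0],[0,0,0,-110,0],[0,0,0,-110,0]]'; python3 g.py 402.5 -268 140 75
```

```text
time: 4.87
tool_pos: [0.5676, 0.2366, 0.1856]
tool_rot: [3.141, -0.0, 1.294]
contact_force: [0.9, -0.3, -1.4]
opening: 0.0445
grip_force: 0.0
time: 5.2
tool_pos: [0.5694, 0.2373, 0.304]
tool_rot: [3.129, -0.007, 1.294]
contact_force: [1.1, 0.5, 1.1]
opening: 0.0458
grip_force: 0.0
shift [-531.6  -22.7    5. ] roll -0.015 t 5.2 open 0.04581587893471792
```

```bash
python3 -m crank '[[0.5,-531,-23,5,-0.015],[0.5,-531,-23,5,-0.015],[0.5,-531,-23,5,-0.015],[0.5,-531,-23,5,-0.015],[0.5,-531,-23,5,-0.015],[0.5,-531,-23,5,-0.015],[0.5,-531,-23,5,-0.015],[0.5,-531,-23,5,-0.015],[0.5,-531,-23,5,-0.015],[0.5,-531,-23,5,-0.015],[0.5,-531,-23,5,-0.015],[0.5,-531,-23,5,-0.015]]'; python3 g.py 402.5 -268 140 75; python3 - <<'E'
from m import *
im,d=save('top','t2')
sh=lambda nm,r:print(nm,*r[:-1])
sh('tube',rect('top',im,d,(180,220,330,340),lambda i,h,P:(h[...,2]>90)&(P[...,2]>.014),.0155))
E
```

```text
time: 6.2
tool_pos: [0.4096, -0.2399, 0.291]
tool_rot: [3.141, 0.0, 1.309]
contact_force: [1.0, -0.1, 0.3]
opening: 0.0687
grip_force: 0.0
shift [-29.    0.4  -8. ] roll 0.0 t 6.2 open 0.06866372036863569
tube [579.8 281.8] [ 24.9 132.8] 74.3 h med 27.6
```

```bash
python3 -m crank '[[0.5,-29,0,-8,0],[0.5,-29,0,-8,0],[0.5,-29,0,30,0],[0.5,-29,0,70,0],[0.5,-29,0,90,0],[0.5,-29,0,98,0],[0.5,-29,0,98,0],[0.5,-29,0,98,0],[-1,-29,0,98,0],[-1,-29,0,98,0],[-1,-29,0,98,0],[-1,-29,0,98,0]]' 40; python3 -m crank '[[-1,0,0,0,0],[-1,0,0,0,0],[-1,0,0,0,0],[-1,0,0,-20,0],[-1,0,0,-60,0],[-1,0,0,-100,0],[-1,0,0,-100,0]]'; python3 g.py 546 -13 134 -15;  python3 - <<'E'
from m import *
im,d=save('side','s3'); c=im[110:270,240:440]; cv2.imwrite('pics/s3c.png',cv2.resize(c[...,::-1],(700,560)))
E
```

```text
time: 7.25
tool_pos: [0.4034, -0.2662, 0.1938]
tool_rot: [3.14, 0.001, 1.31]
contact_force: [0.1, 0.2, 0.4]
opening: 0.0466
grip_force: 0.0
time: 7.83
tool_pos: [0.4045, -0.2672, 0.2993]
tool_rot: [3.131, 0.006, 1.31]
contact_force: [0.6, -1.7, 0.6]
opening: 0.0417
grip_force: 40.0
shift [282.1  71.1   6.3] roll 1.572 t 7.8333 open 0.04172369465239536
```

View pics/s3c.png

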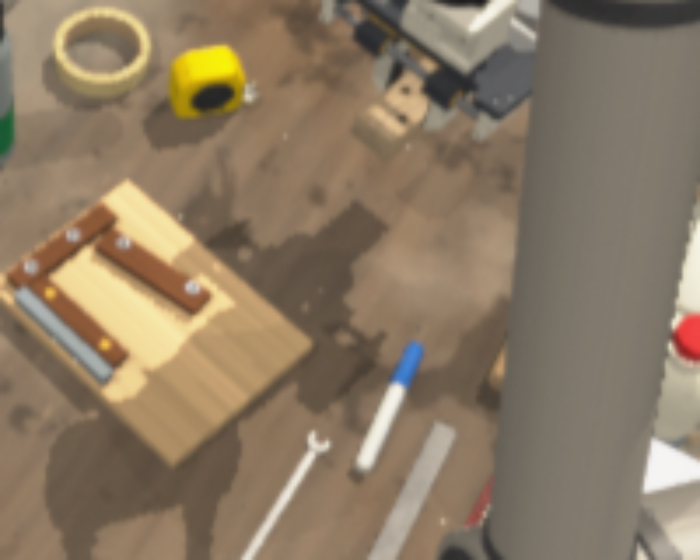

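The side view shows the block held at crop (390,115), and the empty board with all its strips in view. I'll use this to refine the board's faces.

```bash
python3 - <<'E'
from m import *
R=np.array([[.9659,-.2588],[.2588,.9659]]).T
R=np.array([[.9659,.2588],[-.2588,.9659]])  # board->world, yaw -15
for n,f in(('top','t2'),('side','s3'),('top','top0')):
    D=np.load(f'/tmp/{f}.npz'); im,d=D['im'],D['d']; h=cv2.cvtColor(im,cv2.COLOR_RGB2HSV).astype(int); P=cloud(n,d)
    B=(P[...,:2]*1000-[528.3,-28.2])@R
    inb=(abs(B[...,0]+12.5)<125)&(abs(B[...,1])<90)&(P[...,2]>.006)&(P[...,2]<.04)
    for nm,m in(('brown',inb&(h[...,2]<135)&(h[...,1]>90)),('grey',inb&(h[...,1]<70)&(h[...,2]>90)),('board',inb)):
        cs=[c for c in cv2.findContours(m.astype(np.uint8),0,2)[0] if cv2.contourArea(c)>60]
        for c in cs:
            z=.015 if nm=='board' else .027
            W=(ray(n,c[:,0],z)[:,:2]*1000-[528.3,-28.2])@R
            r=cv2.minAreaRect(W.astype(np.float32)); print(f,nm,np.round(r[0],1),np.round(r[1],1),round(r[2],1),'min',W.min(0).round(),'max',W.max(0).round())
E
```

```text
t2 brown [ 12.3 -29.6] [107.9  26.1] 9.7 min [-41. -51.] max [ 67. -10.]
t2 brown [ 9.9 55.3] [17.9 86.7] 89.7 min [-33.  46.] max [53. 64.]
t2 brown [80.2 13.8] [ 33.4 111.1] 5.1 min [ 59. -42.] max [94. 70.]
t2 grey [-2.8  0.2] [93.   9.5] 1.0 min [-49.  -5.] max [44.  5.]
t2 grey [18.8 73.7] [118.2  18.7] 0.2 min [-40.  64.] max [78. 83.]
t2 board [-13.2  -1.1] [237.9 169.9] 0.1 min [-132.  -86.] max [106.  84.]
s3 grey [17.5 75.9] [117.5  19.7] 0.2 min [-41.  66.] max [76. 86.]
s3 board [-13.6   2.4] [237.2 173.7] 0.1 min [-132.  -84.] max [105.  89.]
top0 brown [ 12.5 -28.3] [107.3  24.1] 9.2 min [-40. -48.] max [ 67. -10.]
top0 brown [20.7 55.1] [65.4 17.5] 0.8 min [-12.  46.] max [53. 64.]
top0 brown [80.6 13. ] [ 33.9 112.7] 5.1 min [ 59. -43.] max [93. 70.]
top0 grey [-7.9 10.3] [137.   29.1] 1.5 min [-76.  -5.] max [61. 26.]
top0 grey [18.8 73.9] [118.2  18.4] 0.2 min [-40.  65.] max [78. 83.]
top0 board [-11.7  -1.1] [234.9 169.9] 0.1 min [-129.  -86.] max [106.  84.]
```

```bash
python3 -m crank '[[-1,282,75,6,1.572],[-1,282,75,6,1.572],[-1,282,75,6,1.572],[-1,282,75,6,1.572],[-1,282,75,6,1.572],[-1,282,75,6,1.572],[-1,282,75,6,1.572],[-1,282,75,6,1.572],[-1,282,75,6,1.572],[-1,282,75,6,1.572],[-1,282,75,6,1.572],[-1,282,75,6,1.572]]'; python3 -m crank '[[-1,0,0,20,0.06],[-1,0,0,20,0.06],[-1,0,0,20,0.06]]';  python3 g.py 550.2 -12.9 52 -15
```

```text
time: 8.88
tool_pos: [0.548, -0.0125, 0.2852]
tool_rot: [-3.142, 0.003, -0.085]
contact_force: [-0.3, 0.1, -1.1]
opening: 0.0417
grip_force: 40.0
time: 9.13
tool_pos: [0.5477, -0.0129, 0.2652]
tool_rot: [-3.142, 0.005, -0.137]
contact_force: [1.1, 0.3, -0.1]
opening: 0.0414
grip_force: 40.0
shift [ 2.5 -0.4 54.2] roll 0.124 t 9.1333 open 0.0414287711915469
```

```bash
python3 -m crank '[[-1,2.5,0,10,0.124],[-1,2.5,0,20,0.124],[-1,2.5,0,35,0.124],[-1,2.5,0,45,0.124],[-1,2.5,0,52,0.124],[-1,2.5,0,54,0.124],[-1,2.5,0,56,0.124],[-1,2.5,0,56,0.124],[-1,2.5,0,56,0.124]]';  python3 g.py 550.2 -12.9 49.8 -15
```

```text
time: 9.88
tool_pos: [0.551, -0.0134, 0.2114]
tool_rot: [-3.142, -0.001, -0.263]
contact_force: [-0.1, -0.1, -1.3]
opening: 0.0416
grip_force: 40.0
shift [-0.9 -0.2  2.6] roll -0.001 t 9.8833 open 0.041611543157166135
```

```bash
python3 -m crank '[[-1,0,0,2,0],[-1,0,0,2.3,0],[-1,0,0,2.3,0],[-1,1.5,0,2.3,0],[-1,3,0,2.3,0],[-1,4,0,2.3,0],[-1,4,0,2.3,0]]';  python3 g.py 555 -14.1 49.8 -15
```

```text
time: 10.47
tool_pos: [0.555, -0.0145, 0.2087]
tool_rot: [3.142, -0.0, -0.263]
contact_force: [-0.4, 0.1, 0.3]
opening: 0.0418
grip_force: 40.0
shift [-0.1 -0.4 -0.1] roll -0.002 t 10.4667 open 0.04175558374134015
```

```bash
python3 -m crank '[[-1,0,0,0.8,0],[-1,1,0,0.8,0],[-1,1,0,0.8,0],[-1,1,0,0.8,0]]'; python3 -m crank '[[-1,1,0,0,0],[-1,1.5,0,0,0],[-1,1.5,0,0,0]]'
```

```text
time: 10.8
tool_pos: [0.5554, -0.0145, 0.2086]
tool_rot: [3.141, 0.001, -0.263]
contact_force: [-3.6, -0.1, 8.6]
opening: 0.0415
grip_force: 40.0
time: 11.05
tool_pos: [0.5567, -0.0149, 0.2086]
tool_rot: [3.141, 0.001, -0.263]
contact_force: [-4.1, 0.6, 8.2]
opening: 0.0416
grip_force: 40.0
```

```bash
python3 -m crank '[[-1,0,0,-0.5,0],[-1,1,0,-0.5,0],[-1,2,0,-0.5,0],[-1,2,0,-0.5,0]]'; python3 -m crank '[[-1,1,0,0,0],[-1,2,0,0,0],[-1,2,0,0,0]]'
```

```text
time: 11.38
tool_pos: [0.558, -0.0151, 0.2086]
tool_rot: [3.141, 0.004, -0.263]
contact_force: [-7.6, 2.6, 10.2]
opening: 0.0415
grip_force: 40.0
time: 11.63
tool_pos: [0.5587, -0.0153, 0.2085]
tool_rot: [3.141, 0.008, -0.263]
contact_force: [-15.0, 4.1, 15.7]
opening: 0.0416
grip_force: 40.0
```

```bash
python3 -m crank '[[-1,-2,0,-0.8,0],[-1,-2,-1.5,-0.8,0],[-1,-2,-3,-0.8,0],[-1,-2,-4,-0.8,0],[-1,-2,-4,-0.8,0]]'; python3 g.py 558 -12 49 -15
```

```text
time: 12.05
tool_pos: [0.5589, -0.012, 0.2086]
tool_rot: [3.14, 0.005, -0.263]
contact_force: [-7.8, -3.1, 4.6]
opening: 0.0417
grip_force: 40.0
shift [-0.8  0.2  0.6] roll -0.002 t 12.05 open 0.04170153117775329
```

```bash
python3 -m crank '[[0.2,0,0,0,0],[0.2,0,0,0,0],[0.2,0,0,0,0],[0.2,0,0,-20,0],[0.2,0,0,-60,0],[0.2,0,0,-90,0],[0.2,0,0,-90,0]]'; python3 g.py 430 335 140 50.9; python3 g.py 430 335 140 -129.1
```

```text
time: 12.63
tool_pos: [0.562, -0.0118, 0.3054]
tool_rot: [-3.14, -0.012, -0.263]
contact_force: [0.3, 0.4, 0.5]
opening: 0.0552
grip_force: 0.0
shift [-217.7 -300.5    6.4] roll -1.152 t 12.6333 open 0.05521330408796079
shift [-217.7 -300.5    6.4] roll 1.99 t 12.6333 open 0.05521330408796079
```

```bash
python3 -m crank '[[0.4,-219,-297,6,-1.152],[0.4,-219,-297,6,-1.152],[0.4,-219,-297,6,-1.152],[0.4,-219,-297,6,-1.152],[0.4,-219,-297,6,-1.152],[0.4,-219,-297,6,-1.152],[0.4,-219,-297,6,-1.152],[0.4,-219,-297,6,-1.152],[0.4,-219,-297,6,-1.152],[0.4,-219,-297,6,-1.152],[0.4,-219,-297,6,-1.152]]'; python3 g.py 427 332 23 50.9; python3 - <<'E'
from m import *
im,d=save('top','t4'); P=cloud('top',d); print('bench z',np.median(P[205:217,192:217,2]))
R=np.array([[.9659,.2588],[-.2588,.9659]])
def sh(n,f):
    D=np.load(f'/tmp/{f}.npz')
    r=rect(n,D['im'],D['d'],(350,230,520,400),lambda i,h,P:P[...,2]>.037,.045); print('blk',(r[0]-[528.3,-28.2])@R,*r[1:-1])
sh('top','t4'); save('side','s4'); sh('side','s4')
E
```

```text
time: 13.55
tool_pos: [0.4249, 0.3341, 0.2926]
tool_rot: [3.141, -0.0, 0.894]
contact_force: [0.5, -0.1, -0.4]
opening: 0.0643
grip_force: 0.0
shift [ -0.3   2.9 110.6] roll 0.005 t 13.55 open 0.06426986546436307
bench z 0.001693476698907468
blk [20.43789 22.24698] [ 41.9 110.3] 164.9 h med 46.6
blk [-55.92243  58.41499] [254.9 319.9] 32.8 h med 536.4
```

View pics/t4.png

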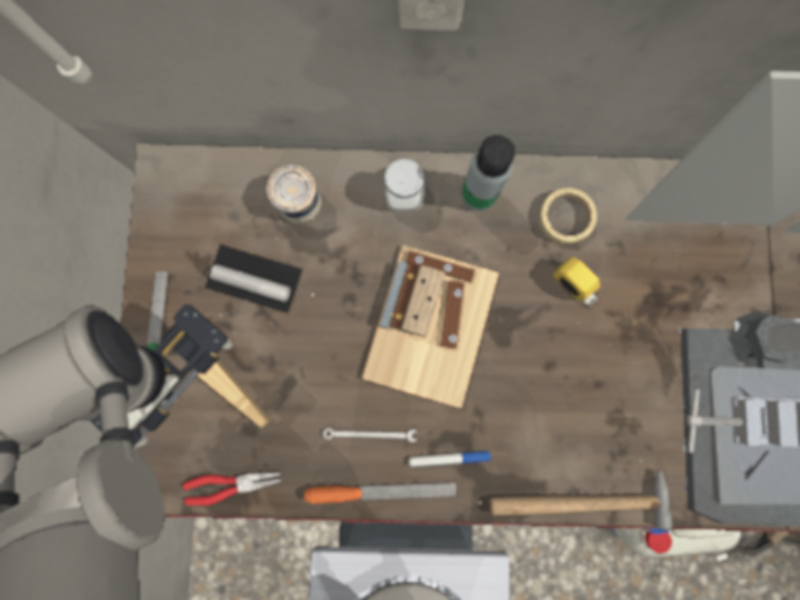

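The top view shows the block seated at (425,300), the tube on the mat at (253,283), and the gripper over the wedge's thick end at (205,360). Now I grip the wedge.

```bash
python3 -m crank '[[0.4,0,3,30,0],[0.4,0,3,60,0],[0.4,0,3,90,0],[0.4,0,3,105,0],[0.4,0,3,110,0],[0.4,0,3,110,0],[0.4,0,3,110,0],[-1,0,3,110,0],[-1,0,3,110,0],[-1,0,3,110,0],[-1,0,3,110,0],[-1,0,3,110,0]]' 50; python3 -m crank '[[-1,0,0,0,0],[-1,0,0,0,0],[-1,0,0,-20,0],[-1,0,0,-60,0],[-1,0,0,-90,0],[-1,0,0,-90,0]]'; python3 - <<'E'
from h import *
import g
g.go(427,332,23,50.9)
# wedge target grip: gap mid backed off 22mm along yaw 4.5
R=np.array([[.9659,.2588],[-.2588,.9659]]); u=np.array([np.cos(np.radians(4.5)),np.sin(np.radians(4.5))])
for b in(30,22,0,-19):
    p=np.array([-26,-9.5])-u*(50+b); print(b,p,R@p+[528.3,-28.2])
im,d=save('top','t5')
E
```

```text
time: 14.65
tool_pos: [0.4283, 0.3303, 0.1835]
tool_rot: [3.141, -0.001, 0.889]
contact_force: [-0.4, -1.0, 0.2]
opening: 0.0354
grip_force: 0.0
time: 15.15
tool_pos: [0.4297, 0.3311, 0.2787]
tool_rot: [3.138, -0.01, 0.889]
contact_force: [0.7, 0.6, -0.4]
opening: 0.0329
grip_force: 49.7
shift [-1.  -2.6 96.7] roll 0.0 t 15.15 open 0.032854148354034524
30 [-105.7533867   -15.77672766] [422.06978667 -16.06976477]
22 [-97.77804803 -15.14905489] [429.935608   -17.52751329]
0 [-75.84586669 -13.42295479] [451.56661667 -21.53632173]
-19 [-56.90443735 -11.93223197] [470.24794233 -24.99847447]
```

```bash
python3 g.py 392.6 -10.6 100 169.5
```

```text
shift [-287.9  186.9   17. ] roll -2.07 t 15.2 open 0.033010905602139436
```

```bash
python3 -m crank '[[-1,-288,187,17,-2.07],[-1,-288,187,17,-2.07],[-1,-288,187,17,-2.07],[-1,-288,187,17,-2.07],[-1,-288,187,17,-2.07],[-1,-288,187,17,-2.07],[-1,-288,187,17,-2.07],[-1,-288,187,17,-2.07],[-1,-288,187,17,-2.07],[-1,-288,187,17,-2.07],[-1,-288,187,17,-2.07],[-1,-288,187,17,-2.07]]'; python3 -m crank '[[-1,0,0,0,-0.125],[-1,0,0,0,-0.25],[-1,0,0,0,-0.375],[-1,0,0,0,-0.5],[-1,0,0,0,-0.57],[-1,0,0,0,-0.57],[-1,0,0,0,-0.57]]'; python3 g.py 392.6 -10.6 41 169.5; python3 - <<'E'
from m import *
im,d=save('top','t6'); s=telemetry.observe(); g=s['tool_pos'][:2]*1000
P=cloud('top',d); h=cv2.cvtColor(im,cv2.COLOR_RGB2HSV).astype(int)
r=rect('top',im,d,(340,200,520,450),lambda i,h,P:(P[...,2]>.062)&(P[...,2]<.115)&(h[...,1]>70)&(h[...,2]>120),.09)
W=r[-1]*1000; print(r[:-1])
u=np.array([.9833,-.1822]); v=np.array([.1822,.9833]); S=(W-g)@u; Y=(W-g)@v
for a in range(30,125,10):
    k=abs(S-a)<5
    if k.sum()>1: print(a,Y[k].min().round(1),Y[k].max().round(1))
print(S.max())
im2=cv2.imread('pics/t6.png')[150:450,300:560]; cv2.imwrite('pics/t6c.png',cv2.resize(im2,(520,600)))
E
```

```text
time: 16.2
tool_pos: [0.3911, -0.0125, 0.2549]
tool_rot: [-3.14, -0.002, 2.231]
contact_force: [-0.5, 0.2, -0.9]
opening: 0.0327
grip_force: 49.7
time: 16.78
tool_pos: [0.3914, -0.0112, 0.2552]
tool_rot: [-3.141, -0.002, 2.796]
contact_force: [-1.0, 0.5, -0.0]
opening: 0.033
grip_force: 49.7
shift [-0.9  0.9 55.2] roll -0.162 t 16.7833 open 0.033006421083744214
(array([467.2, -40.7]), array([24.7, 76.3]), np.float32(162.4), 'h med', np.float64(99.1))
40 -22.6 -0.7
50 -24.0 0.7
60 -25.8 -0.7
70 -26.7 -3.4
80 -27.7 -6.2
90 -29.5 -9.4
100 -30.4 -12.2
110 -31.4 -15.0
116.36546117940574
```

View pics/t6c.png

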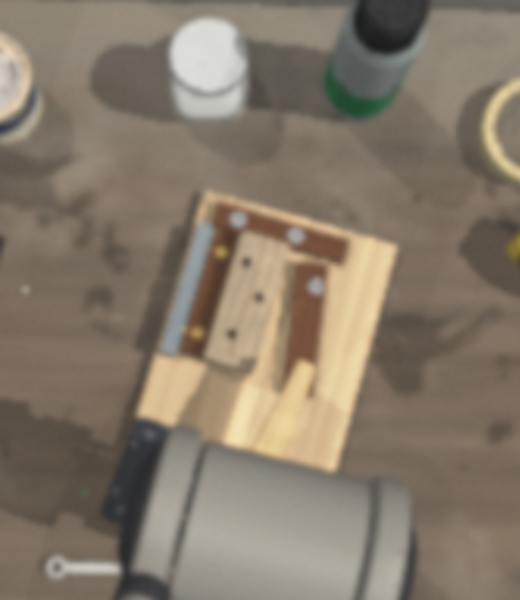

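The crop shows the wedge held thin end forward at about (300,370), yawed roughly 11.7° off line and over the gap mouth. I'll correct the yaw and lower it.

```bash
python3 -m crank '[[-1,-1,1,0,-0.1],[-1,-1,1,0,-0.195],[-1,-1,1,20,-0.195],[-1,-1,1,40,-0.195],[-1,-1,1,50,-0.195],[-1,-1,1,55,-0.195],[-1,-1,1,55,-0.195],[-1,-1,1,55,-0.195]]'; python3 g.py 392.6 -10.6 39.5 169.5;python3 g.py 432 -17.8 39.5 169.5
```

```text
time: 17.5
tool_pos: [0.3932, -0.0107, 0.2011]
tool_rot: [-3.142, -0.0, 2.993]
contact_force: [0.4, 1.3, -0.2]
opening: 0.0332
grip_force: 49.7
shift [ 0.6 -0.   2.6] roll 0.034 t 17.5 open 0.03324048351178355
shift [-39.4  -1.3   2.6] roll 0.034 t 17.5 open 0.03324048351178355
```

Feed forward about 39 mm (about 20 mm short of first touch), then watch force.

```bash
python3 -m crank '[[-1,-8,0,1,0],[-1,-18,0,2,0],[-1,-28,-1,2,0],[-1,-36,-1,2,0],[-1,-39,-1.3,2,0],[-1,-39,-1.3,2,0]]'; python3 -m crank '[[-1,-4,0,0,0],[-1,-8,-0.4,0,0],[-1,-12,-0.6,0,0],[-1,-14,-0.7,0,0],[-1,-14,-0.7,0,0]]'; python3 g.py 451.6 -21.5 39.5 169.5; python3 - <<'E'
from m import *
im,d=save('side','s7'); c=im[120:260,220:370]; cv2.imwrite('pics/s7c.png',cv2.resize(c[...,::-1],(600,560)))
E
```

```text
time: 18.0
tool_pos: [0.4324, -0.0179, 0.1994]
tool_rot: [-3.141, 0.002, 2.993]
contact_force: [0.0, 0.4, -0.3]
opening: 0.0328
grip_force: 49.7
time: 18.42
tool_pos: [0.4457, -0.0205, 0.1991]
tool_rot: [-3.142, 0.001, 2.994]
contact_force: [1.4, 2.3, -1.2]
opening: 0.0329
grip_force: 49.6
shift [-6.  -0.1  0.6] roll 0.035 t 18.4167 open 0.03291334985489217
```

View pics/s7c.png

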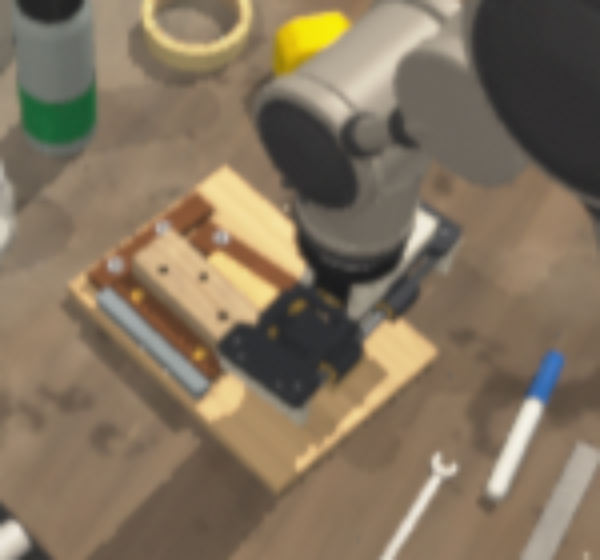

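The side view shows the wedge between block and cleat, with its thin end at crop (235,280). I'll seat it to first touch, release, and move behind the thick end.

```bash
python3 -m crank '[[-1,-3,0,0.4,0],[-1,-6,0,0.4,0],[-1,-6,0,0.4,0],[0.2,-6,0,0.4,0],[0.2,-6,0,0.4,0],[0.2,-6,0,0.4,0],[0.2,-6,0,0,0],[0.2,-6,0,-40,0],[0.2,-6,0,-50,0],[-1,34,0,-50,0],[-1,34,0,-50,0]]'; python3 - <<'E'
from m import *
import g
R=np.array([[.9659,.2588],[-.2588,.9659]])
u=np.array([np.cos(np.radians(4.5)),np.sin(np.radians(4.5))])
im,d=save('side','s8')
r=rect('side',im,d,(350,230,530,390),lambda i,h,P:(P[...,2]>.036)&(P[...,2]<.05)&(h[...,1]>70),.043)
print(r[:-1],'fixture',(r[0]-[528.3,-28.2])@R)
for s in(95,):
    p=R@(np.array([-26,-9.5])-u*s)+[528.3,-28.2]; print(p); g.go(*p,39,169.5)
E
```

```text
time: 19.38
tool_pos: [0.4053, -0.014, 0.2481]
tool_rot: [3.141, -0.01, 2.994]
contact_force: [-0.2, -0.0, -0.2]
opening: 0.0459
grip_force: 0.0
(array([545.1, -19. ]), array([ 67.9, 124.7]), np.float32(166.9), 'h med', np.float64(43.0)) fixture [13.84616 13.23412]
[407.32137167 -13.33648629]
shift [ 1.1  1.2 50.7] roll 0.035 t 19.4333 open 0.0421022055159115
```

```bash
python3 -m crank '[[-1,5,1,0,0.035],[-1,5,1,0,0.035],[-1,5,1,0,0.035],[-1,5,1,25,0.035],[-1,5,1,45,0.035],[-1,5,1,50,0.035],[-1,5,1,50,0.035]]'; python3 -m crank '[[-1,-3,0,0,0],[-1,-6,0,0,0],[-1,-10,0,0,0],[-1,-12,0,0,0],[-1,-14,0,0,0],[-1,-16,0,0,0],[-1,-16,0,0,0]]'; python3 g.py 411.5 -14.1 39 169.5
```

```text
time: 20.02
tool_pos: [0.4068, -0.0138, 0.198]
tool_rot: [3.142, -0.003, 2.959]
contact_force: [0.1, 0.4, -0.6]
opening: 0.0007
grip_force: 0.0
time: 20.6
tool_pos: [0.4225, -0.0166, 0.1992]
tool_rot: [-3.142, -0.001, 2.959]
contact_force: [-1.7, -0.2, -0.2]
opening: 0.0006
grip_force: 0.7
shift [11.3  0.4  1.2] roll 0.0 t 20.6 open 0.0006197269042810984
```

```bash
for i in 1; do python3 -m crank '[[-1,-2,0,0,0],[-1,-4,0,0,0],[-1,-6,0,0,0],[-1,-8,0,0,0],[-1,-8,0,0,0]]'; done; python3 -m crank '[[-1,-2,0,0,0],[-1,-4,0,0,0],[-1,-6,0,0,0],[-1,-6,0,0,0]]'; python3 g.py 441.3 -19.6 39 169.5
```

```text
time: 21.02
tool_pos: [0.4296, -0.0177, 0.1987]
tool_rot: [3.141, -0.004, 2.959]
contact_force: [-5.6, 2.6, 3.2]
opening: 0.0003
grip_force: 2.9
time: 21.35
tool_pos: [0.4348, -0.0185, 0.1985]
tool_rot: [3.141, -0.006, 2.959]
contact_force: [-8.5, 3.7, 2.9]
opening: 0.0003
grip_force: 4.3
shift [-6.6  0.1  0.5] roll 0.0 t 21.35 open 0.0002898190557461598
```

```bash
python3 -m crank '[[-1,-2,0,0,0],[-1,-4,0,0,0],[-1,-6,0,0,0],[-1,-6,0,0,0]]'; python3 -m crank '[[-1,-1.5,0,0,0],[-1,-3,0,0,0],[-1,-3,0,0,0]]'; python3 g.py 441.3 -19.6 39 169.5
```

```text
time: 21.68
tool_pos: [0.4399, -0.0193, 0.1982]
tool_rot: [3.141, -0.009, 2.959]
contact_force: [-10.3, 5.3, 4.8]
opening: 0.0004
grip_force: 5.8
time: 21.93
tool_pos: [0.4424, -0.0197, 0.1981]
tool_rot: [3.141, -0.011, 2.959]
contact_force: [-12.6, 6.5, 4.6]
opening: 0.0004
grip_force: 6.7
shift [ 1.1 -0.1  0.1] roll 0.0 t 21.9333 open 0.000358336397366242
```

```bash
python3 -m crank '[[-1,-1,0,0,0],[-1,-2,0,0,0],[-1,-2,0,0,0]]'; python3 -m crank '[[-1,-1,0,0,0],[-1,-2,0,0,0],[-1,-2,0,0,0]]'; python3 g.py 441.3 -19.6 39 169.5
```

```text
time: 22.18
tool_pos: [0.4433, -0.0199, 0.1979]
tool_rot: [3.141, -0.014, 2.959]
contact_force: [-17.0, 5.0, 10.1]
opening: 0.0006
grip_force: 8.8
time: 22.43
tool_pos: [0.4442, -0.0201, 0.1976]
tool_rot: [3.141, -0.018, 2.959]
contact_force: [-21.3, 6.1, 10.6]
opening: 0.0
grip_force: 10.9
shift [ 2.9 -0.1 -0.4] roll 0.001 t 22.4333 open 1.6013612808637274e-05
```

```bash
python3 -m crank '[[-1,-1.5,0,0,0],[-1,-1.5,0,0,0],[-1,0,0,0,0],[-1,10,0,0,0],[-1,25,0,0,0],[-1,30,0,-20,0],[-1,30,0,-60,0],[-1,30,100,-100,0],[-1,30,180,-100,0],[-1,30,200,-100,0],[-1,30,200,-100,0],[-1,30,200,-100,0]]'; python3 - <<'E'
from m import *
R=np.array([[.9659,.2588],[-.2588,.9659]])
im,d=save('top','t9')
r=rect('top',im,d,(350,230,520,400),lambda i,h,P:P[...,2]>.0435,.045); print('blk',(r[0]-[528.3,-28.2])@R,*r[1:-1])
cv2.imwrite('pics/t9c.png',cv2.resize(cv2.imread('pics/t9.png')[220:430,340:520],(514,600)))
E
```

```text
time: 23.43
tool_pos: [0.4566, 0.1829, 0.3001]
tool_rot: [3.14, 0.003, 2.958]
contact_force: [1.5, -0.4, -0.6]
opening: 0.0002
grip_force: 0.0
blk [20.74293 25.74501] [ 42.5 109.5] 164.9 h med 46.9
```

View pics/t9c.png

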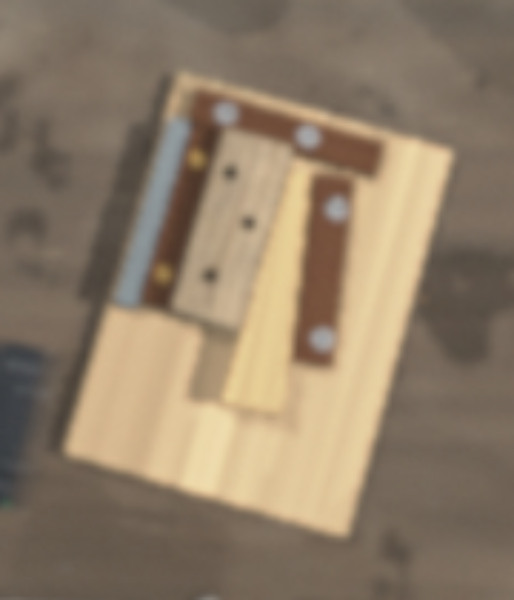

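The crop shows the wedge jammed between block and cleat, from (300,165) to (255,405). The block has moved 3.5 mm toward the rail and the fence is up against it.

```bash
python3 -c "
from cell import ticket
print(ticket.hand_in())"
```

```text
the job is handed in; nothing more can be done
None
```

The job is handed in, with no verdict returned: the last pictures show the tube let go on the mat about 8 mm off centre, the block flat against the end stop, the fence back at its rail and the wedge staying jammed by itself after a push of about 22 N.

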